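# Put the loupe away under the divider flap

### The job

Lift the kit tray's hinged divider flap by its bar until it stands straight up, to get at the lower tier. Then put the loupe away: set it down gently, upright, in the middle of the cork pad in the lower tier's empty bay. Leave the flap standing open, and leave the jar and the other things on the desk where they are.

Things in the scene. Friction and masses are not known exactly. Their poses are not given: they have to be found in the camera images.
- case: Grey plastic kit tray, fixed, open on top, 200 (x) x 280 (y) x 100 mm high. Origin: centre of underside; its -x side roughly faces the robot. Walls 5 mm; floor top at 5 mm; side walls 100 mm high, back (+x) 70, front (-x) only 35. A 35 mm high, 5 mm thick wall along its x at y = 0 parts the lower tier into two bays, 132 (y) x 190 (x) mm. The flap covers both; open, it stands along the +x side.
- flap (a joint): Hinge angle of the divider flap, rad: 0 = lying level over the lower tier, 1.57 = standing straight up, 1.75 = its stop. It starts at 0 to 0.2. The hinge is a stiff (friction) hinge: the flap stays at whatever angle it is left; about 2 N up at the bar moves it.
- flap_bar (a point): Middle of the grip bar on the flap's free edge: round aluminium, 12 mm diameter, 262 mm long along the tray's y, 76 mm above the desk when the flap is level. The flap is a 4 mm black plate (120 g); a finger slot behind the bar, 110 mm wide along it and 36 mm clear, is centred here. In front of the bar all is free above the low front wall: it can be pinched from above.
- flap_hinge (a point): Middle of the flap's hinge axis, which runs along the tray's y: at x = +92.5 mm, 76 mm high in the tray's frame. Fixed; axes as the tray's. As the flap opens the bar moves on a circle of 155 mm radius about it, from the -x side up to above the hinge.
- pad: Square cork rest pad, 90 x 90 x 4 mm, fixed on the floor of the empty bay (either the left or the right one, differs from run to run). Origin: centre of its underside, 5 mm above the desk; its top is 9 mm above the desk. Hidden under the flap until that is lifted. Sides parallel to the tray's.
- loupe: Black stand loupe (magnifier) standing upright on the desk to one side of the tray, about 80 to 170 g. Origin: centre of its underside, z up. 62 mm high: round foot 50 mm diameter, 7 mm thick; three thin legs; from 25 to 62 mm height a round barrel of 35 mm diameter to grip (with a 37 mm band at 53 to 57 mm).
- jar: Small closed amber jar, 52 mm diameter, 52 mm high, standing in the other bay, the one without pad; stays there. Origin: centre of its underside.
- tin: Flat round closed aluminium tin, 72 mm diameter, 22 mm high, on the desk on the other side of the tray from the loupe; bystander. Origin: centre of its underside.
- phone: Phone lying on the desk beyond the tray, 146 x 72 x 9 mm; bystander. Origin: centre of its underside.
- carton: Small white card carton with a peaked top and carrying tab, foot 65 x 65 mm, 150 mm high, on the desk beyond the tray; bystander. Origin: centre of its underside.
Mind the look-alikes: they are no part of the job. What is shaped like the loupe but yellow is not meant.

How it is judged (in metres and radians):
On the way:
1. the flap is lifted until it stands up (value of joint flap above 1.25 rad), for 0.2 s.
At the end, for the whole second after the job is handed in: The flap stands open (more than 1.2 rad) and still; the loupe stands released, upright (within 0.1 rad) and at rest on the cork pad, its centre within 30 mm of the pad's centre (value of joint flap above 1.2 rad and horizontal distance between loupe and pad below 0.03 m and z of loupe in the frame of pad between 0.001 and 0.007 m and angle between loupe's own z axis and vertical below 0.1 rad and linear speed of loupe below 0.02 m/s and velocity of joint flap between -0.1 and 0.1 rad/s); the robot touches nothing.
It fails at once if the jar is disturbed (moved by more than 30 mm or tipped over) (distance of jar from where it was at the start of the episode above 0.03 m or angle between jar's own z axis and vertical above 0.5 rad).
It fails at once if the tin is disturbed (moved by more than 30 mm or tipped over) (distance of tin from where it was at the start of the episode above 0.03 m or angle between tin's own z axis and vertical above 0.5 rad).
It fails at once if the phone is disturbed (moved by more than 30 mm or tipped over) (distance of phone from where it was at the start of the episode above 0.03 m or angle between phone's own z axis and vertical above 0.5 rad).
It fails at once if the carton is disturbed (moved by more than 30 mm or tipped over) (distance of carton from where it was at the start of the episode above 0.03 m or angle between carton's own z axis and vertical above 0.5 rad).
It fails at once if the loupe is dropped into the bay (lands faster than 0.7 m/s, a fall of 25 mm) (horizontal distance between loupe and pad below 0.1 m and z of loupe in the frame of pad below 0.06 m and linear speed of loupe above 0.7 m/s).
It also fails if it takes over 56 s, if anything falls off the work surface, if the arm or the gripper's body presses on something with over 40 N, if the wrist force passes 120 N, or if a joint passes its speed limit or range.

### The arm

A 7-joint arm with a two-finger parallel gripper is mounted at the origin on the work surface. World frame = base frame: x ahead of the robot, y to its left, z up, the work surface at z = 0. Lengths are in mm, angles in rad, forces in N, time in s.
With the tool pointing down it reaches from about 425 to 925 mm from the base axis. Payload 6.8 kg.
Tool frame: the origin (TCP) lies at the very end of the fingers, on their centre line; the grasp point (between the pads) lies 19 mm behind it; z points along the fingers, y is the direction in which the jaws open and shut (so a half turn about z gives the same grasp; the last joint's range is limited). The gripper opens to 88 mm and grips with 3 to 60 N. Pads are 20 mm wide; open, the fingers measure 115 mm over their backs; the gripper's body (75 mm by 178 mm) begins 61 mm behind the grasp point.
Start: joints at [-1.34, 0.477, 0.022, 1.555, -0.011, 1.109, -0.083], TCP at [224.337, 636.648, 222.664] pointing down, gripper open.
Joint ranges: [-2.96, 2.96], [-0.34, 2.1], [-1.41, 1.46], [0.24, 2.44], [-1.37, 4.51], [0.17, 1.92], [-2.96, 2.96]. Speed limits (rad/s): [2.39, 2.39, 3.14, 3.14, 3.14, 3.14, 3.14].

### API

Orientations are given as a 3x3 rotation matrix whose columns are the frame's x, y, z axes.
In Python, from plant import telemetry, cams, job_done gives the robot as it stands.
- The arm moves only by the tool carry_out, never from a script. Its argument "motion" is a list of rows, each a list of 7 numbers: the turn, a rotation vector about the world's x, y, z in rad, then the shift along the world's x, y, z in m, then the opening, from 0 (shut) to 1 (fully open). In form: [[wx, wy, wz, dx, dy, dz, gripper], ...]. A call has 1 to 5 rows; each row shifts and turns the commanded pose from where the row before left it; what a row does not reach is not made up. A row lasts 1/10 s, in which the tool goes at most 50 mm and 8.59 degrees, less where a joint would pass 70% of its speed; a pose out of reach is approached as far as the arm can. A call is refused whole if a number of a shift passes 0.05 or a number of a turn 0.15, either way. A call with a gripper value outside its range is refused whole. The fingers move at their own pace and stop on an object; the grip force is fixed at half the most. Time passes only in rows, so rows that do not move let the fingers close. It gives the time, the measured TCP pose, the force and the opening at its end, in the units of the state.
- telemetry.sense(): the state, without advancing time (a new reading comes with each control period).
- cams.read_camera(name): name is "scene" or "side" or "wrist"; returns a dict with "img" (420x560x3 uint8, red, green, blue), "depth" (420x560 float32, mm along the optical axis (not along the pixel's ray), 0 where there is no reading), "fx", "fy", "cx", "cy" (pixels), "R" (3x3) and "t" (3): a world point X has camera coordinates R X + t; the wrist camera has in their place "hand_eye" (4x4, takes a point from camera to tool coordinates, whose origin is the TCP and whose axes are the flange's). Camera axes: x right, y down, z forward; pixel columns grow to the right and rows downward; lengths in mm; the calibration is good to about 2 mm. A picture is of the moment at which its call begins: read the wrist's pose just before it.
- job_done(): hands the job in, once; it reports no verdict.
The state is a dict: "time": time; "joints": joint angles; "joint_vel": joint speeds; "joint_efforts": joint torques, N m; "position": TCP position; "ee_rot": TCP orientation; "ft_force": force on the tool from outside, world axes, zero at the start; "moment": the same for the moment, N m; "grip_width": opening from 0.0 (shut) to 1.0 (fully open).
Only numpy, scipy, OpenCV 4.12 (cv2) and the standard library are available. Lean on these libraries where they do the work, as an engineer would, in place of code of your own. Each camera call takes 0.05 s, during which the arm holds its last target. There are 200 camera calls.

## Working session

There is one attempt and no reset: what is moved stays moved. The work goes in short steps, Python scripts to look and compute and a tool call to move; the robot and the scene stay as the last step left them, time stands still between calls to the robot, and variables do not carry over. Pictures are saved under pics/ and viewed, about 8 in all and at most 12, crops included, and the job is handed in when it is done.

Besides the shell and the picture viewer there is one more tool, called after "Emit:" as name([rows], argument=value, ...), one row to a line, values as JSON. carry_out: Moves the arm, as the interface text tells. Its arguments: {"type":"object","properties":{"motion":{"type":"array","items":{"type":"array","items":{"type":"number"}}}},"required":["motion"]}

```bash
mkdir -p pics; ls; cat > h.py <<'E'
import numpy as np,cv2
from plant import telemetry,cams,job_done
def shot(n,f=None):
    s=telemetry.sense(); c=cams.read_camera(n)
    if n=="wrist":
        H=np.array(c["hand_eye"]);Re=np.array(s["ee_rot"]);p=np.array(s["position"])
        c["Rw"]=Re@H[:3,:3]; c["o"]=Re@H[:3,3]+p
    else:
        R=np.array(c["R"]);c["Rw"]=R.T;c["o"]=-R.T@np.array(c["t"])
    if f: cv2.imwrite("pics/"+f,c["img"][:,:,::-1])
    np.savez("pics/"+(f or n)+".npz",**{k:np.array(v) for k,v in c.items()})
    return c
def pts(c):
    d=c["depth"];v,u=np.mgrid[:d.shape[0],:d.shape[1]]
    P=np.stack([(u-c["cx"])/c["fx"]*d,(v-c["cy"])/c["fy"]*d,d],-1)
    W=P@np.array(c["Rw"]).T+c["o"];W[d==0]=np.nan
    return W
E
python3 - <<'E'
from h import *
a=shot("scene","scene.png");b=shot("side","side.png");w=shot("wrist","wrist.png")
s=telemetry.sense();print(s["time"],s["position"],np.round(s["ee_rot"],3),s["grip_width"])
for c in(a,b,w):print(np.round(c["o"]),np.round(c["Rw"],2),c["fx"])
cv2.imwrite("pics/all.png",cv2.resize(np.vstack([np.hstack([a["img"],b["img"]]),np.hstack([w["img"],w["img"]*0])])[:,:,::-1],(800,600)))
E
```

```text
pics
0.15 [224.21943937 636.20683134 221.92012746] [[-0.943  0.332 -0.   ]
 [ 0.332  0.943 -0.001]
 [-0.    -0.001 -1.   ]] 1.001303197790129
[1232. -388.  905.] [[ 0.52  0.63 -0.59]
 [ 0.86 -0.37  0.36]
 [ 0.01 -0.69 -0.73]] 430.45794264431044
[ 294. -821.  938.] [[ 0.96 -0.19  0.22]
 [-0.29 -0.68  0.67]
 [ 0.02 -0.71 -0.71]] 540.8333993549809
[153. 660. 383.] [[ 0.33  0.91  0.26]
 [ 0.94 -0.32 -0.09]
 [-0.    0.28 -0.96]] 345.75517097420897
```

View pics/all.png

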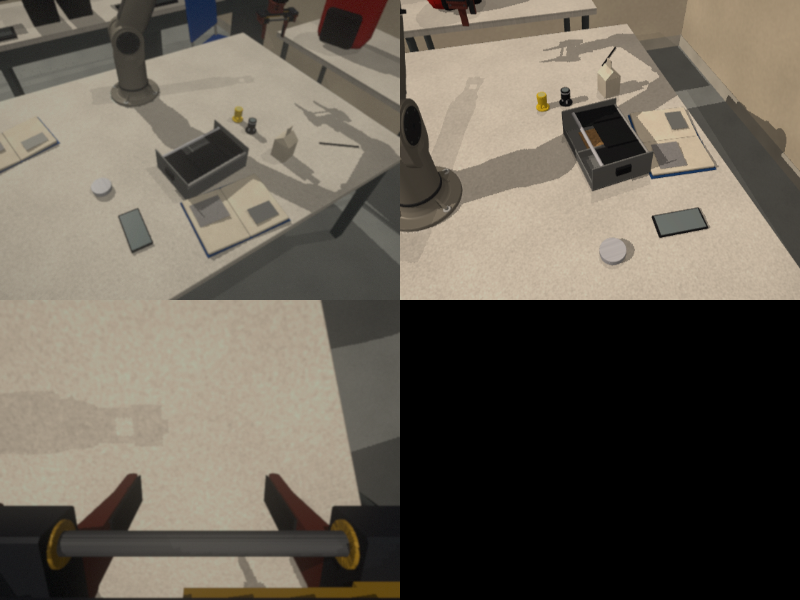

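Top left is scene, top right is side. The black loupe is at about scene (351,176) / side (231,134). The yellow look-alike is at scene (333,160) / side (198,140) and is not meant. The tray is at scene (283,222), side (290,200). Next I measure and confirm with an enlarged crop.

```bash
python3 - <<'E'
from h import *
L=lambda n:dict(np.load(f"pics/{n}.png.npz"))
a,b=L("scene"),L("side")
ca=cv2.resize(a["img"][130:290,200:400],(800,640),interpolation=2)[:600];cb=cv2.resize(b["img"][80:280,180:380],(600,600),interpolation=2)
cv2.imwrite("pics/crop1.png",cv2.resize(np.hstack([ca,cb]),(800,343))[:,:,::-1])
cv2.imwrite("pics/cs.png",cv2.resize(b["img"][110:280,190:390],(800,600)[:2],interpolation=2)[:,:,::-1])
for n,c,box in(("scene",a,(155,195,340,362)),("side",b,(118,150,220,242))):
    W=pts(c);v0,v1,u0,u1=box
    Q=W[v0:v1,u0:u1].reshape(-1,3);col=c["img"][v0:v1,u0:u1].reshape(-1,3).max(1)
    top=Q[(Q[:,2]>55)&(Q[:,2]<75)];m=Q[(Q[:,2]>15)&(Q[:,2]<80)]
    print(n,"top",len(top),top.mean(0).round(1),top.min(0).round(),top.max(0).round(),"all",m.min(0).round(),m.max(0).round())
    # tray tops
    for lo,hi in((93,106),(66,73),(73,92),(30,40)):
        v,u=np.where((W[:,:,2]>lo)&(W[:,:,2]<hi)&(W[:,:,0]>350)&(W[:,:,0]<900)&(abs(W[:,:,1])<500))
        if len(v):
            q=W[v,u,:2].astype(np.float32);print(lo,len(q),cv2.minAreaRect(q),q.min(0),q.max(0))
E
```

```text
scene top 92 [518.1 318.7  61.2] [502. 302.  55.] [532. 336.  67.] all [502. 302.  15.] [534. 336.  67.]
93 527 ((589.90869140625, 131.9053192138672), (508.8131408691406, 242.7314910888672), 85.40831756591797) [ 470.20084  -115.773926] [726.97516 377.76657]
66 384 ((609.0232543945312, 123.53057861328125), (313.1512451171875, 470.4813537597656), 10.943737983703613) [ 413.93152 -117.21443] [731.26263 383.23544]
73 5230 ((590.234619140625, 133.56959533691406), (513.7866821289062, 247.13499450683594), 84.9076919555664) [ 468.51215 -117.17902] [730.4322  380.95465]
30 468 ((610.5479736328125, 122.17500305175781), (313.4635925292969, 462.8487548828125), 11.566384315490723) [ 413.1917   -115.584526] [729.5994  379.89374]
side top 112 [511.4 317.5  61.9] [494. 300.  55.] [529. 338.  67.] all [494. 300.  16.] [529. 338.  67.]
93 759 ((583.9515991210938, 126.63493347167969), (502.9219665527344, 243.0220184326172), 86.12327575683594) [ 464.27795 -119.33477] [718.4769  372.93164]
66 301 ((600.1063232421875, 117.49070739746094), (319.3193664550781, 461.7538146972656), 9.597946166992188) [ 404.91193 -119.67267] [727.69385 360.25873]
73 5968 ((586.94189453125, 129.09906005859375), (507.5633850097656, 246.8854522705078), 85.00423431396484) [ 465.24588  -120.063416] [727.8235  373.15405]
30 756 ((604.556640625, 122.6641845703125), (314.7261962890625, 465.513427734375), 11.543728828430176) [ 405.13757 -118.44092] [725.3091 369.7692]
```

View pics/crop1.png

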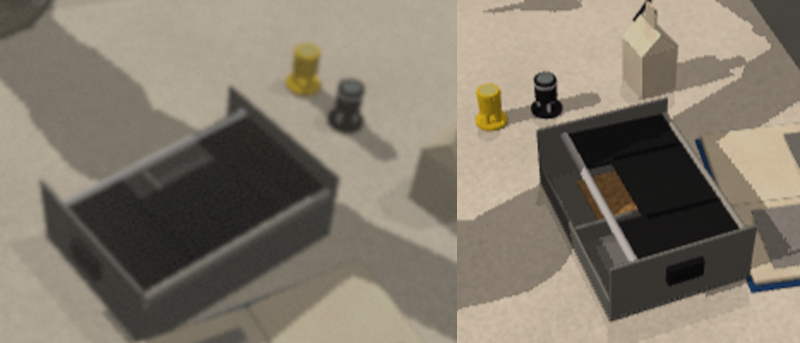

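The crop shows the black loupe on its foot at left-crop (347,105) / right-crop (545,93), next to the yellow look-alike. Through the finger slot, cork is visible at right-crop (610,190), so the empty bay is the +y one. Now the tray pose, the bar and the approach.

```bash
python3 - <<'E'
from h import *
L=lambda n:dict(np.load(f"pics/{n}.png.npz"))
for n in("scene","side"):
    c=L(n);W=pts(c);I=c["img"].astype(int)
    reg=(W[...,0]>450)&(W[...,0]<760)&(W[...,1]>-140)&(W[...,1]<240)
    q=W[reg&(W[...,2]>20)&(W[...,2]<112)]
    r=cv2.minAreaRect(q[:,:2].astype(np.float32));print(n,"outline",np.round(r[0],1),np.round(r[1],1),r[2]);print(cv2.boxPoints(r).round(1).tolist())
    q=W[reg&(W[...,2]>97)&(W[...,2]<106)];r=cv2.minAreaRect(q[:,:2].astype(np.float32));print("walls",np.round(r[0],1),np.round(r[1],1),r[2])
    m=reg&(W[...,2]>70)&(W[...,2]<130)&(I.min(-1)>90); m&=W[...,0]<560
    q=W[m];mid=np.median(q,0);print("bar",len(q),mid.round(1));
    u,s,vt=np.linalg.svd(q-q.mean(0),full_matrices=False);print(vt[0],(q-q.mean(0)).mean(0),q.mean(0),np.percentile((q-q.mean(0))@vt[0],[1,99]),q[:,2].max())
    bl=reg&(I.max(-1)<45)&(W[...,2]>60);q=W[bl]; A=np.c_[q,np.ones(len(q))]
    from numpy.linalg import lstsq
    k=lstsq(A[:,[0,1,3]],q[:,2],rcond=None)[0];print("flap plane",k,len(q))
    for nm,cx,cy in(("yel",)+( 440,330),("lp",515,318)):pass
    e=(I[...,0]-I[...,2]>60)&(W[...,2]>50)&(W[...,1]>200)&(W[...,1]<420);print("yellow",W[e].mean(0) if e.any() else None)
    e=(W[...,2]>30)&(W[...,1]>200)&(W[...,1]<520)&(W[...,0]>540)&(W[...,0]<900);q=W[e];print("carton",q.min(0).round(),q.max(0).round())
E
```

```text
scene outline [612.6  30.9] [293.4 302.7] 0.29705679416656494
[[465.20001220703125, 181.5], [466.70001220703125, -121.0999984741211], [760.0999755859375, -119.5999984741211], [758.5, 183.0]]
walls [580.9  32.5] [199.4 282.6] 5.589550971984863
bar 305 [520.7  15.   89.1]
[ 7.82329534e-02 -9.96935040e-01 -3.60967677e-04] [-2.08363745e-13  2.13395786e-14 -2.69307345e-14] [519.05736778  18.78919901  89.94713155] [-147.28731299  132.21750327] 103.37816078349601
flap plane [-4.17289749e-02  1.33355564e-03  1.06691512e+02] 3194
yellow [428.59950934 312.34880993  60.84122297]
carton [655. 303.  30.] [731. 383. 152.]
side outline [611.9  28.6] [295.8 304.2] 0.09973409026861191
[[463.70001220703125, 180.39999389648438], [464.20001220703125, -123.80000305175781], [760.0, -123.30000305175781], [759.5, 180.89999389648438]]
walls [577.8  32. ] [198.3 284.9] 6.0373430252075195
bar 414 [516.4   7.   89.5]
[-0.07198802  0.99730894  0.01387827] [-2.33003096e-13 -5.79418424e-14 -9.94073315e-14] [515.71050988  14.5259291   90.20298664] [-125.82393156  151.23807423] 104.13990132907077
flap plane [-3.99682656e-02  8.12914630e-03  1.05859538e+02] 4247
yellow [421.3252145  310.15802806  60.74778626]
carton [649. 300.  30.] [728. 377. 153.]
```

Both views agree. Tray centre is about (579, 32), yaw about +0.101 rad, flap at about 0.04 rad. The bar middle is about (517, 26, 83), with a measured bar top of about 89. The loupe is about (515, 318). I'll move over the bar with the jaws along tray x.

Emit:
carry_out([
  [0,0,-0.075,0.0195,-0.0407,0,0.36],
  [0,0,-0.075,0.0195,-0.0407,0,0.36],
  [0,0,-0.075,0.0195,-0.0407,0,0.36],
  [0,0,-0.075,0.0195,-0.0407,0,0.36],
  [0,0,-0.075,0.0195,-0.0407,0,0.36],
])

```text
time: 0.65
position: [322.3, 431.2, 222.5]
ee_rot: [[-0.754, 0.657, -0.0], [0.657, 0.754, -0.0], [-0.0, -0.0, -1.0]]
ft_force: [1.3, -0.2, 0.3]
grip_width: 0.584
```

Emit:
carry_out([
  [0,0,-0.075,0.0195,-0.0407,0,0.36],
  [0,0,-0.075,0.0195,-0.0407,0,0.36],
  [0,0,-0.075,0.0195,-0.0407,0,0.36],
  [0,0,-0.075,0.0195,-0.0407,0,0.36],
  [0,0,-0.075,0.0195,-0.0407,0,0.36],
])

```text
time: 1.15
position: [419.7, 227.8, 222.7]
ee_rot: [[-0.461, 0.887, 0.0], [0.887, 0.461, 0.0], [0.0, 0.0, -1.0]]
ft_force: [0.5, 0.2, -0.0]
grip_width: 0.361
```

Emit:
carry_out([
  [0,0,-0.075,0.0195,-0.0407,0,0.36],
  [0,0,-0.075,0.0195,-0.0407,0,0.36],
  [0,0,-0.075,0.0195,-0.0407,0,0.36],
  [0,0,-0.075,0.0195,-0.0407,0,0.36],
  [0,0,-0.075,0.0195,-0.0407,0,0.36],
])

```text
time: 1.65
position: [517.2, 24.5, 222.8]
ee_rot: [[-0.104, 0.995, 0.0], [0.995, 0.104, 0.0], [0.0, 0.0, -1.0]]
ft_force: [0.9, 0.1, 0.6]
grip_width: 0.364
```

```bash
python3 - <<'E'
from h import *
w=shot("wrist","w2.png");s=telemetry.sense();print(s["time"],s["position"],np.round(s["ee_rot"],3),s["grip_width"],w["o"])
W=pts(w);I=w["img"].astype(int)
print(np.nanmin(W.reshape(-1,3),0),np.nanmax(W.reshape(-1,3),0))
m=(W[...,2]>70)&(W[...,2]<100)&(I.min(-1)>75)&(abs(W[...,0]-517)<40)&(abs(W[...,1]-26)<110);q=W[m];print(len(q))
if len(q):
  for y in range(-80,130,20):
    k=abs(q[:,1]-y)<10
    if k.sum()>5: print(y,np.median(q[k],0).round(1),np.percentile(q[k,0],[5,95]).round(1),q[k,2].max().round(1))
E
```

```text
1.7 [519.74250367  16.5946931  223.37793875] [[-0.092  0.996  0.003]
 [ 0.996  0.092 -0.004]
 [-0.004  0.003 -1.   ]] 0.36256397863923356 [509.49502547  97.79172689 384.0632139 ]
[ 182.03599112 -349.10776601   -3.86368266] [895.8450533  228.50965226 336.88757411]
3280
-80 [528.3 -77.3  87.9] [523.1 533.3] 89.9
-60 [526.4 -59.9  88. ] [521.3 531.6] 89.9
-40 [524.4 -39.8  88. ] [519.3 529.6] 90.3
-20 [522.6 -19.7  87.9] [517.3 527.8] 90.1
0 [5.206e+02 1.000e-01 8.790e+01] [515.3 526. ] 90.4
20 [518.5  20.1  87.9] [513.2 523.8] 90.4
40 [516.4  40.1  87.9] [511.2 521.6] 90.6
60 [514.3  60.3  87.9] [509.2 519.4] 90.1
80 [511.9  80.1  87.8] [506.4 517.3] 90.7
100 [510.1 100.1  87.7] [504.4 515.8] 90.2
120 [508.1 120.   87.7] [502.5 513.5] 90.5
```

View pics/w2.png

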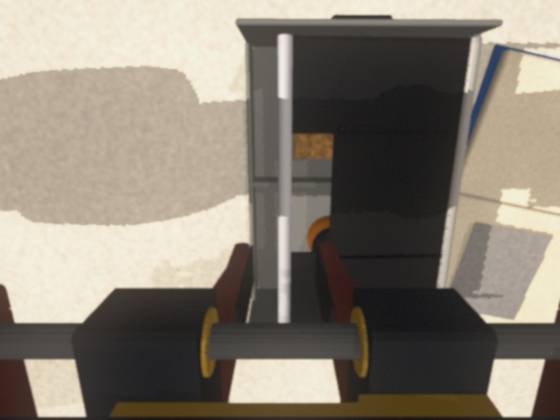

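The wrist view shows the bar at column about 285, cork (the pad) in the slot at (315,145) in the +y bay, and the amber jar at (320,235) in the -y bay. The bar line is confirmed: x = 518 at y = 26, top about 89, yaw 0.101. I descend slightly to the pad side of the jar.

Emit:
carry_out([
  [0,0,0,0.0008,0.004,-0.04,0.36],
  [0,0,0,0,0,-0.04,0.36],
  [0,0,0,0,0,-0.035,0.36],
  [0,0,0,0,0,-0.02,0.36],
  [0,0,0,0,0,0,0.36],
])

```text
time: 2.2
position: [515.2, 30.1, 85.1]
ee_rot: [[-0.107, 0.994, -0.006], [0.994, 0.107, -0.001], [-0.001, -0.006, -1.0]]
ft_force: [-0.6, 0.3, 1.0]
grip_width: 0.362
```

Emit:
carry_out([
  [0,0,0,0,0,-0.01,0.36],
  [0,0,0,0,0,-0.01,0.36],
  [0,0,0,0,0,0,0.36],
  [0,0,0,0,0,0,0.36],
  [0,0,0,0,0,0,0.36],
])

```text
time: 2.7
position: [518.1, 30.2, 68.2]
ee_rot: [[-0.107, 0.994, 0.001], [0.994, 0.107, 0.0], [0.0, 0.001, -1.0]]
ft_force: [0.3, -1.2, 0.7]
grip_width: 0.361
```

Position is good and there is no contact, so I close the gripper.

Emit:
carry_out([
  [0,0,0,0,0,-0.002,0.0],
  [0,0,0,0,0,0,0],
  [0,0,0,0,0,0,0],
  [0,0,0,0,0,0,0],
  [0,0,0,0,0,0,0],
])

```text
time: 3.2
position: [517.0, 30.1, 65.5]
ee_rot: [[-0.107, 0.994, -0.001], [0.994, 0.107, 0.0], [0.0, -0.001, -1.0]]
ft_force: [-2.5, 0.8, 0.9]
grip_width: 0.126
```

The opening of 0.126 (about 11 mm) means the bar is held. Next I trace the arc.

Emit:
carry_out([
  [0,0,0,0.0016,0.0002,0.0162,0],
  [0,0,0,0.0033,0.0003,0.0159,0],
  [0,0,0,0.0049,0.0005,0.0155,0],
  [0,0,0,0.0065,0.0007,0.0149,0],
  [0,0,0,0.008,0.0008,0.0141,0],
])

```text
time: 3.7
position: [539.4, 32.3, 141.9]
ee_rot: [[-0.106, 0.994, -0.005], [0.994, 0.106, -0.0], [0.0, -0.005, -1.0]]
ft_force: [-4.5, -0.4, -1.7]
grip_width: 0.124
```

Emit:
carry_out([
  [0,0,0,0.0094,0.001,0.0132,0],
  [0,0,0,0.0108,0.0011,0.0121,0],
  [0,0,0,0.012,0.0012,0.0109,0],
  [0,0,0,0.013,0.0013,0.0096,0],
  [0,0,0,0.014,0.0014,0.0082,0],
])

```text
time: 4.2
position: [597.6, 38.1, 197.6]
ee_rot: [[-0.106, 0.994, -0.008], [0.994, 0.106, 0.001], [0.002, -0.008, -1.0]]
ft_force: [-11.5, -0.3, 14.7]
grip_width: 0.129
```

Emit:
carry_out([
  [0,0,0,0.0138,0.0015,0.0082,0],
  [0,0,0,0.0144,0.0015,0.006,0],
  [0,0,0,0.0158,0.0016,0.0034,0],
  [0,0,0,0.0161,0.0016,0.0018,0],
  [0,0,0,0.0162,0.0016,0,0],
])

```text
time: 4.7
position: [677.6, 45.8, 216.2]
ee_rot: [[-0.106, 0.994, -0.001], [0.994, 0.106, -0.0], [-0.0, -0.001, -1.0]]
ft_force: [-3.6, -1.7, 5.3]
grip_width: 0.129
```

Emit:
carry_out([
  [0,0,0,0,0,0,0],
  [0,0,0,0,0,0,0],
])

```text
time: 4.9
position: [678.1, 45.8, 216.1]
ee_rot: [[-0.106, 0.994, 0.002], [0.994, 0.106, -0.001], [-0.001, 0.002, -1.0]]
ft_force: [2.0, -1.2, 2.8]
grip_width: 0.13
```

```bash
python3 - <<'E'
from h import *
a=shot("side","side2.png");b=shot("scene","scene2.png")
cv2.imwrite("pics/c2.png",np.hstack([cv2.resize(a["img"][60:280,160:400],(430,394)),cv2.resize(b["img"][100:300,180:380],(394,394))])[:,:800,::-1])
E
```

```text
(no output)
```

View pics/c2.png

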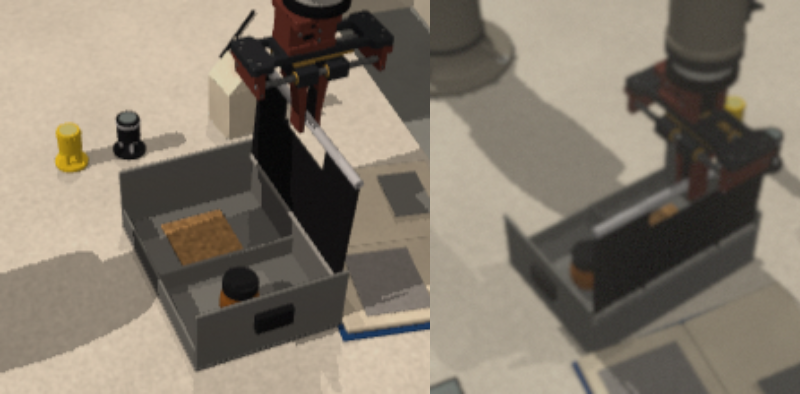

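The flap stands up with the bar held between the fingers. The pad (left crop 203,235) and the untouched jar (238,285) are exposed. I release, rise and measure the pad from the side view.

Emit:
carry_out([
  [0,0,0,0,0,0,0.3],
  [0,0,0,0,0,0,0.35],
  [0,0,0,0,0,0,0.35],
  [0,0,0,0,0,0.02,0.35],
  [0,0,0,0,0,0.03,0.35],
])

```text
time: 5.5
position: [675.7, 47.0, 263.9]
ee_rot: [[-0.107, 0.994, -0.005], [0.994, 0.107, -0.0], [0.0, -0.005, -1.0]]
ft_force: [0.1, 0.5, 0.2]
grip_width: 0.352
```

Emit:
carry_out([
  [0,0,0,0,0,0.04,0.5],
  [0,0,0,-0.03,0,0.02,0.7],
  [0,0,0,-0.05,0.02,0,0.8],
  [0,0,0,-0.05,0.03,0,0.8],
  [0,0,0,-0.03,0.04,0,0.8],
])

```text
time: 6.0
position: [525.7, 129.2, 325.8]
ee_rot: [[-0.103, 0.995, -0.0], [0.995, 0.103, 0.0], [0.0, -0.0, -1.0]]
ft_force: [0.9, 1.5, 0.2]
grip_width: 0.765
```

```bash
python3 - <<'E'
from h import *
def pad(c,n):
    W=pts(c);I=cv2.cvtColor(c["img"],cv2.COLOR_RGB2HSV).astype(int)
    m=(abs(W[...,2]-9)<9)&(W[...,0]>480)&(W[...,0]<690)&(W[...,1]>30)&(W[...,1]<180)&(I[...,1]>100)
    q=W[m]
    if len(q)<20: return print(n,len(q))
    r=cv2.minAreaRect(q[:,:2].astype(np.float32));print(n,len(q),np.median(q,0).round(1),np.round(r[0],1),np.round(r[1],1),r[2])
c=dict(np.load("pics/side2.png.npz"));pad(c,"side")
s=telemetry.sense();print(s["time"],s["position"],np.round(s["ee_rot"],3),s["grip_width"])
w=shot("wrist","w3.png");pad(w,"wrist")
a=shot("side");W=pts(a);q=W[(W[...,2]>110)&(W[...,2]<190)&(a["img"].max(-1)<60)&(W[...,0]>600)&(W[...,0]<720)&(abs(W[...,1]-32)<140)]
d=(q[:,:2]-[579.3,32.2])@[.9949,.101];k=np.polyfit(q[:,2],d,1);print("flap",len(q),k,"angle",np.pi/2+np.arctan(k[0]))
E
```

```text
side 869 [561.4  99.3  10. ] [562.8 100.9] [89.5 89.2] 5.515326976776123
6.0 [525.68686648 129.18611458 325.82103502] [[-0.103  0.995 -0.   ]
 [ 0.995  0.103  0.   ]
 [ 0.    -0.    -1.   ]] 0.7649590584983927
wrist 3869 [565.1  98.8   8.4] [565.2  96.6] [89.6 89.5] 5.633803367614746
flap 1718 [4.47259474e-02 8.56112788e+01] angle 1.6154924865590359
```

The pad is at about (564, 99, top 9), 90 x 90 mm, in two views. The flap is at about 1.615 rad and released. Now over the loupe, turning the jaws to tray y.

Emit:
carry_out([
  [0,0,0.13,0,0.015,-0.005,1],
  [0,0,0.13,0,0.015,-0.005,1],
  [0,0,0.13,0,0.015,-0.005,1],
  [0,0,0.13,0,0.015,-0.005,1],
  [0,0,0.13,0,0.015,-0.005,1],
])

```text
time: 6.6
position: [528.1, 206.3, 300.3]
ee_rot: [[-0.691, 0.723, -0.0], [0.723, 0.691, 0.0], [0.0, -0.0, -1.0]]
ft_force: [0.6, 0.1, 0.0]
grip_width: 1.0
```

Emit:
carry_out([
  [0,0,0.13,0,0.015,-0.005,1],
  [0,0,0.13,0,0.015,-0.005,1],
  [0,0,0.13,0,0.015,-0.005,1],
  [0,0,0.13,0,0.015,-0.005,1],
  [0,0,0.13,0,0.015,-0.005,1],
])

```text
time: 7.1
position: [528.1, 281.3, 275.2]
ee_rot: [[-0.988, 0.158, -0.001], [0.158, 0.988, -0.0], [0.001, -0.0, -1.0]]
ft_force: [-0.8, -0.4, -0.6]
grip_width: 1.001
```

Emit:
carry_out([
  [0,0,0.13,0,0.015,-0.02,1],
  [0,0,0.13,0,0.015,-0.02,1],
  [0,0,0,0,0,0,1],
  [0,0,0,0,0,0,1],
  [0,0,0,0,0,0,1],
])

```text
time: 7.6
position: [529.0, 309.8, 236.8]
ee_rot: [[-0.996, -0.092, 0.001], [-0.092, 0.996, 0.0], [-0.001, 0.0, -1.0]]
ft_force: [0.8, -0.4, 0.2]
grip_width: 1.003
```

```bash
python3 - <<'E'
from h import *
w=shot("wrist","w4.png");s=telemetry.sense();print(s["time"],s["position"],np.round(s["ee_rot"],3),s["grip_width"],s["joints"])
W=pts(w);I=w["img"].astype(int)
m=(W[...,2]>50)&(W[...,2]<72)&(abs(W[...,0]-515)<40)&(abs(W[...,1]-318)<35);q=W[m]
r=cv2.minEnclosingCircle(q[:,:2].astype(np.float32));print(len(q),np.median(q,0),r)
m&=(W[...,2]>58);q=W[m];print(cv2.minEnclosingCircle(q[:,:2].astype(np.float32)),q.mean(0))
f=(W[...,2]>4)&(W[...,2]<12)&(abs(W[...,0]-515)<40)&(abs(W[...,1]-318)<40)&(I.max(-1)<90);q=W[f];print("foot",len(q),cv2.minEnclosingCircle(q[:,:2].astype(np.float32)) if len(q) else 0)
E
```

```text
7.65 [529.05167198 309.8978825  236.92572494] [[-0.996 -0.093  0.002]
 [-0.093  0.996  0.001]
 [-0.002  0.001 -1.   ]] 1.0025915081499364 [-0.77322894  0.3629438   0.18431824  1.70620164 -0.07354556  1.07753231
  1.09763523]
1071 [512.66097397 318.64396435  61.47883916] ((514.0077514648438, 319.2340393066406), 18.62853240966797)
((513.6817626953125, 319.0052490234375), 17.615829467773438) [513.42818917 318.88636828  61.54430632]
foot 418 ((512.7066650390625, 318.1471252441406), 23.622882843017578)
```

View pics/w4.png

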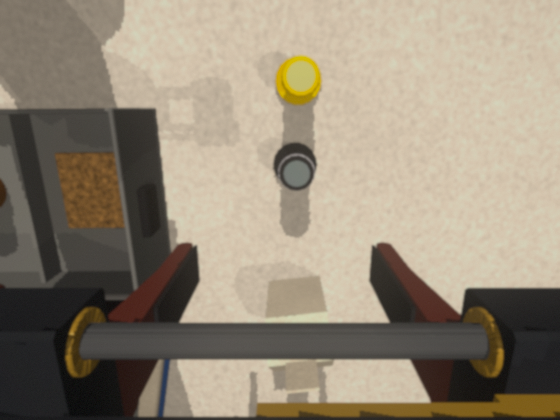

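The wrist view shows the black loupe at (296,170), yellow at (300,80) and the pad at (90,190). The loupe axis is at (514, 319) with its top at 61.5, matching the 62 mm given. I descend and grip the barrel.

Emit:
carry_out([
  [0,0,0,-0.015,0.009,-0.02,1],
  [0,0,0,0,0,-0.045,1],
  [0,0,0,0,0,-0.045,1],
  [0,0,0,0,0,-0.03,1],
  [0,0,0,0,0,-0.01,1],
])

```text
time: 8.15
position: [512.0, 318.2, 83.5]
ee_rot: [[-0.996, -0.094, -0.003], [-0.094, 0.996, -0.003], [0.003, -0.002, -1.0]]
ft_force: [-0.4, 0.9, -0.2]
grip_width: 0.998
```

Emit:
carry_out([
  [0,0,0,0,0,-0.025,1],
  [0,0,0,0,0,-0.025,1],
  [0,0,0,0,0,-0.013,1],
  [0,0,0,0,0,0,1],
  [0,0,0,0,0,0,1],
])

```text
time: 8.65
position: [514.1, 320.1, 24.0]
ee_rot: [[-0.995, -0.095, 0.001], [-0.095, 0.995, 0.001], [-0.002, 0.001, -1.0]]
ft_force: [-0.0, 0.8, 0.7]
grip_width: 0.998
```

Emit:
carry_out([
  [0,0,0,0,0,0,0.6],
  [0,0,0,0,0,0,0.5],
  [0,0,0,0,0,0,0.42],
  [0,0,0,0,0,0,0.35],
  [0,0,0,0,0,0,0],
])

```text
time: 9.15
position: [513.2, 319.8, 22.8]
ee_rot: [[-0.995, -0.096, 0.0], [-0.096, 0.995, 0.0], [-0.0, 0.0, -1.0]]
ft_force: [0.2, 0.4, -1.0]
grip_width: 0.585
```

Emit:
carry_out([
  [0,0,0,0,0,0,0],
  [0,0,0,0,0,0,0],
  [0,0,0,0,0,0,0],
  [0,0,0,0,0,0.01,0],
  [0,0,0,0,0,0.02,0],
])

```text
time: 9.65
position: [511.9, 318.9, 51.9]
ee_rot: [[-0.995, -0.096, -0.003], [-0.096, 0.995, -0.002], [0.003, -0.002, -1.0]]
ft_force: [-0.3, -0.4, -2.0]
grip_width: 0.393
```

The opening of 0.393 (34.6 mm) means the barrel is held. I lift and carry it over the pad.

Emit:
carry_out([
  [0,0,0,0,0,0.03,0],
  [0,0,0,0,0,0.04,0],
  [0,0,0,0,0,0.04,0],
  [0,0,0,0,-0.01,0.02,0],
  [0,0,0,0.005,-0.02,0,0],
])

```text
time: 10.15
position: [519.1, 292.4, 187.0]
ee_rot: [[-0.995, -0.099, 0.005], [-0.099, 0.995, 0.005], [-0.005, 0.005, -1.0]]
ft_force: [-0.5, -0.3, -1.7]
grip_width: 0.397
```

Emit:
carry_out([
  [0,0,0,0.009,-0.037,0,0],
  [0,0,0,0.009,-0.037,0,0],
  [0,0,0,0.009,-0.037,0,0],
  [0,0,0,0.009,-0.037,0,0],
  [0,0,0,0.006,-0.025,0,0],
])

```text
time: 10.65
position: [560.4, 113.2, 183.3]
ee_rot: [[-0.996, -0.093, 0.0], [-0.093, 0.996, -0.001], [-0.0, -0.001, -1.0]]
ft_force: [-0.5, -0.1, -1.5]
grip_width: 0.396
```

Emit:
carry_out([
  [0,0,0,0.003,-0.012,0,0],
  [0,0,0,0.001,-0.005,0,0],
  [0,0,0,0,0,0,0],
  [0,0,0,0,0,0,0],
  [0,0,0,0,0,0,0],
])

```text
time: 11.15
position: [563.8, 101.6, 182.6]
ee_rot: [[-0.995, -0.099, -0.0], [-0.099, 0.995, 0.001], [0.0, 0.001, -1.0]]
ft_force: [-0.6, 0.1, -1.6]
grip_width: 0.396
```

```bash
python3 - <<'E'
from h import *
w=shot("wrist","w5.png");s=telemetry.sense();print(s["time"],s["position"],np.round(s["ee_rot"],3),s["grip_width"],s["ft_force"])
W=pts(w);I=cv2.cvtColor(w["img"],cv2.COLOR_RGB2HSV).astype(int)
m=(abs(W[...,2]-9)<7)&(abs(W[...,0]-564)<70)&(abs(W[...,1]-99)<60)&(I[...,1]>100);q=W[m]
if len(q)>20: print(len(q),np.median(q,0),cv2.minAreaRect(q[:,:2].astype(np.float32)),cv2.boxPoints(cv2.minAreaRect(q[:,:2].astype(np.float32))).tolist())
a=shot("side");b=shot("scene")
d=np.array(dict(np.load("pics/w4.png.npz"))["depth"]);w4=dict(np.load("pics/w4.png.npz"));W=pts(w4);I=cv2.cvtColor(w4["img"],cv2.COLOR_RGB2HSV).astype(int)
m=(abs(W[...,2]-9)<7)&(abs(W[...,0]-564)<70)&(abs(W[...,1]-99)<60)&(I[...,1]>100);q=W[m];print("w4",cv2.minAreaRect(q[:,:2].astype(np.float32)))
cv2.imwrite("pics/c5.png",np.hstack([w["img"][:,:400],cv2.resize(a["img"][60:280,160:380],(400,420))])[:,:,::-1])
E
```

```text
11.2 [563.84608014 101.26705815 182.57675379] [[-0.995 -0.098 -0.   ]
 [-0.098  0.995  0.   ]
 [ 0.     0.    -1.   ]] 0.39514940590224923 [-0.05961267  0.4007775  -0.13914391]
6439 [554.59003561  94.14670616   8.30735559] ((565.2581176757812, 96.51588439941406), (89.57661437988281, 89.95507049560547), 5.946385383605957) [[516.05126953125, 136.61143493652344], [525.370361328125, 47.1403923034668], [614.4649658203125, 56.42033386230469], [605.1458740234375, 145.89137268066406]]
w4 ((566.1231689453125, 84.84281921386719), (89.22867584228516, 70.45236206054688), 6.0102338790893555)
```

View pics/c5.png

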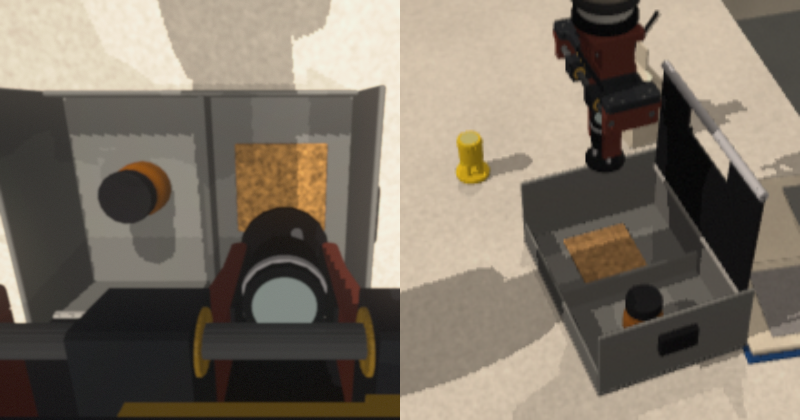

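The loupe is held upright over the +y bay, with the pad at wrist (280,185). The pad centre now measures (565, 97). Small correction and descent; contact is expected at TCP z of about 32.

Emit:
carry_out([
  [0,0,0,0.001,-0.004,-0.03,0],
  [0,0,0,0,0,-0.035,0],
  [0,0,0,0,0,-0.03,0],
  [0,0,0,0,0,-0.02,0],
  [0,0,0,0,0,-0.01,0],
])

```text
time: 11.8
position: [563.9, 95.9, 55.7]
ee_rot: [[-0.995, -0.097, -0.003], [-0.097, 0.995, -0.001], [0.003, -0.0, -1.0]]
ft_force: [-1.4, 0.9, -1.6]
grip_width: 0.395
```

Emit:
carry_out([
  [0,0,0,0,0,-0.01,0],
  [0,0,0,0,0,-0.008,0],
  [0,0,0,0,0,-0.003,0],
  [0,0,0,0,0,0,0],
  [0,0,0,0,0,0,0],
])

```text
time: 12.3
position: [565.6, 95.8, 37.3]
ee_rot: [[-0.995, -0.096, 0.001], [-0.096, 0.995, 0.0], [-0.001, 0.0, -1.0]]
ft_force: [0.1, -0.1, -0.7]
grip_width: 0.393
```

Emit:
carry_out([
  [0,0,0,0,0,-0.002,0],
  [0,0,0,0,0,-0.002,0],
  [0,0,0,0,0,0,0],
  [0,0,0,0,0,0,0],
])

```text
time: 12.7
position: [565.1, 95.8, 32.7]
ee_rot: [[-0.995, -0.096, -0.0], [-0.096, 0.995, 0.0], [0.0, 0.0, -1.0]]
ft_force: [0.3, -0.1, -1.4]
grip_width: 0.397
```

Emit:
carry_out([
  [0,0,0,0,0,-0.001,0],
  [0,0,0,0,0,0,0],
  [0,0,0,0,0,0,0],
])

```text
time: 13.0
position: [565.1, 95.7, 31.6]
ee_rot: [[-0.995, -0.096, -0.0], [-0.096, 0.995, -0.0], [0.0, -0.0, -1.0]]
ft_force: [0.4, -0.3, -1.4]
grip_width: 0.397
```

Emit:
carry_out([
  [0,0,0,0,0,-0.001,0],
  [0,0,0,0,0,0,0],
  [0,0,0,0,0,0,0],
])

```text
time: 13.3
position: [565.2, 95.8, 31.6]
ee_rot: [[-0.995, -0.096, -0.0], [-0.096, 0.995, 0.0], [0.0, 0.0, -1.0]]
ft_force: [-2.6, -0.1, 7.9]
grip_width: 0.39
```

Emit:
carry_out([
  [0,0,0,0,0,-0.001,0],
  [0,0,0,0,0,0,0],
  [0,0,0,0,0,0,0],
])

```text
time: 13.6
position: [565.2, 95.8, 31.6]
ee_rot: [[-0.995, -0.096, 0.0], [-0.096, 0.995, 0.001], [-0.0, 0.001, -1.0]]
ft_force: [-7.5, -0.3, 18.7]
grip_width: 0.397
```

There is contact at z = 31.6, as expected. I back off 1 mm, open gradually and rise.

Emit:
carry_out([
  [0,0,0,0,0,0.0015,0],
  [0,0,0,0,0,0,0.45],
  [0,0,0,0,0,0,0.55],
  [0,0,0,0,0,0,0.65],
  [0,0,0,0,0,0,0.65],
])

```text
time: 14.1
position: [565.1, 95.7, 30.9]
ee_rot: [[-0.995, -0.096, -0.0], [-0.096, 0.995, -0.0], [0.0, -0.0, -1.0]]
ft_force: [0.1, -0.8, 0.0]
grip_width: 0.643
```

Emit:
carry_out([
  [0,0,0,0,0,0,0.65],
  [0,0,0,0,0,0.01,0.65],
  [0,0,0,0,0,0.02,0.65],
  [0,0,0,0,0,0.03,0.65],
  [0,0,0,0,0,0.04,0.65],
])

```text
time: 14.6
position: [564.0, 95.5, 131.6]
ee_rot: [[-0.995, -0.096, -0.003], [-0.096, 0.995, -0.001], [0.003, -0.001, -1.0]]
ft_force: [0.9, 0.1, -0.4]
grip_width: 0.655
```

Emit:
carry_out([
  [0,0,0,0,0,0.05,0.65],
  [0,0,0,0,0,0.04,0.65],
  [0,0,0,-0.02,0,0.03,0.65],
  [0,0,0,-0.03,0,0,0.65],
  [0,0,0,0,0,0,0.65],
])

```text
time: 15.1
position: [512.8, 95.7, 252.8]
ee_rot: [[-0.995, -0.097, 0.001], [-0.097, 0.995, 0.002], [-0.001, 0.001, -1.0]]
ft_force: [-0.3, 0.7, -0.1]
grip_width: 0.653
```

Emit:
carry_out([
  [0,0,0,0,0,0,0.65],
  [0,0,0,0,0,0,0.65],
  [0,0,0,0,0,0,0.65],
])

```text
time: 15.4
position: [515.7, 95.6, 250.8]
ee_rot: [[-0.995, -0.096, -0.0], [-0.096, 0.995, -0.001], [0.001, -0.0, -1.0]]
ft_force: [-0.6, 0.0, 0.5]
grip_width: 0.65
```

```bash
python3 - <<'E'
from h import *
s=telemetry.sense();print(s["time"],s["position"],s["ft_force"])
w=shot("wrist","w6.png");a=shot("side","side6.png")
W=pts(w);m=(W[...,2]>60)&(W[...,2]<80)&(abs(W[...,0]-565)<40)&(abs(W[...,1]-97)<40);q=W[m]
print("top",len(q),q.mean(0),q[:,2].std(),cv2.minEnclosingCircle(q[:,:2].astype(np.float32)))
A=np.c_[q[:,:2]-q[:,:2].mean(0),np.ones(len(q))];print("tilt",np.linalg.lstsq(A,q[:,2],rcond=None)[0])
I=cv2.cvtColor(w["img"],cv2.COLOR_RGB2HSV).astype(int);m=(abs(W[...,2]-9)<7)&(abs(W[...,0]-564)<70)&(abs(W[...,1]-99)<60)&(I[...,1]>100);print("pad",cv2.minAreaRect(W[m][:,:2].astype(np.float32)))
W=pts(a);q=W[(W[...,2]>110)&(W[...,2]<190)&(a["img"].max(-1)<60)&(W[...,0]>600)&(W[...,0]<720)&(abs(W[...,1]-32)<140)]
d=(q[:,:2]-[579.3,32.2])@[.9949,.101];k=np.polyfit(q[:,2],d,1);print("flap",np.pi/2+np.arctan(k[0]))
cv2.imwrite("pics/c6.png",np.hstack([w["img"][:,:400],cv2.resize(a["img"][60:280,160:380],(400,420))])[:,:,::-1])
E
```

```text
15.4 [515.65129298  95.63434465 250.773409  ] [-0.55061246  0.00276953  0.46437814]
top 925 [564.20504058  94.29165943  69.70508492] 2.152620546917449 ((566.2597045898438, 94.39752197265625), 18.643949508666992)
tilt [8.69273747e-02 2.94690702e-03 6.97050849e+01]
pad ((564.4310913085938, 96.41171264648438), (88.46832275390625, 90.43344116210938), 5.814961910247803)
flap 1.6136731556252037
```

View pics/c6.png

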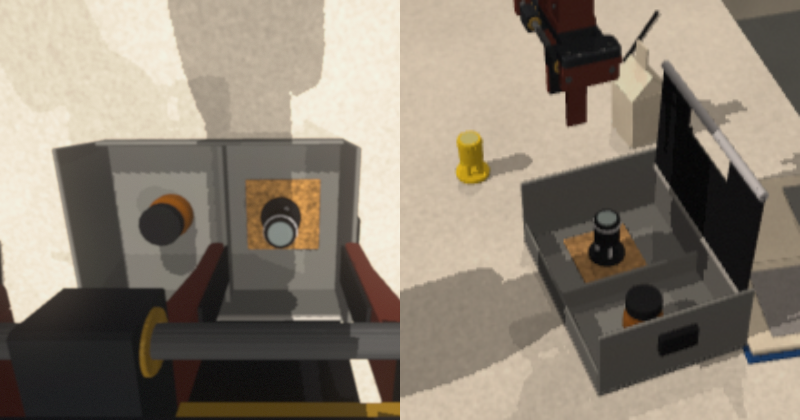

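The loupe stands upright on the pad, about 3 mm off centre. The jar is in place and the flap is open.

```bash
python3 -c "
from plant import job_done;print(job_done())"
```

```text
the job is handed in; nothing more can be done
None
```

I lifted the flap by its bar until it stood up, and it stayed there when released. I then moved the black loupe onto the cork pad in the +y bay and handed the job in at about 15.4 s of the 56 s allowed.

**Last checks:**
- **Flap:** it stands at about 1.61 rad, the same before and after the placing.
- **Loupe:** it stands released, about 3 mm from the pad centre. Its top measured about 70 mm, against 71 mm expected. It touched down at TCP z = 31.6 mm, as predicted. I lowered it in 1–2 mm steps, and the force peaked at about 19 N while seating it.
- **Jar and other things:** by eye in the last pictures, the jar, the carton and the yellow look-alike are where they were. The tin and phone were not in those pictures, but the arm never went near them.
- **Clearance:** the gripper is clear of everything, with force readings near zero.

**Disagreements:**
- The wrist tilt fit read 0.087 rad, close to the 0.1 limit. It included points from the side of the barrel, so I discounted it; both views show the loupe upright.
- The scene and side cameras differed by 3–7 mm in x, so I relied on the close wrist views.

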